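Click the stop collar onto the test stand's post

TASK

Take the loose collar from the bench, thread it mouth down over the upright post of the test stand and press it gently down the post until the post's two sprung balls click into the groove inside the collar. Stop at that click and let go, so that the collar is left hanging on the balls part way down; do not force it past them, and leave the other things on the bench as they are.

Things in the scene. Friction and masses are not known exactly. Their poses are not given: they have to be found in the camera images.
- collar: brass collar, 36 mm across (16-sided), 64 mm high, open at both ends, 140 to 260 g, standing upright on the bench on its wide mouth. Origin: on its axis at the underside; z up. Inside, from the underside up: mouth tapering from 28 to 20 mm diameter over 7 mm; 20 mm bore from 7 to 30 mm; 29 mm groove from 30 to 41.5 mm; 20 mm bore from 41.5 to 64 mm.
- stand: fixed stand: 90 mm square dark plate, 12 mm thick, a 62 mm square grey block on it (top at 25 mm) and an upright steel post of 18 mm diameter whose tip is 150 mm above the bench. Two 10 mm steel balls stick 4.3 mm out of the post left and right (its y axis), both at one height that varies and is not measured: centres 95 to 123 mm above the bench. Origin: bench level on the post's axis; z up.
- post_tip (a point): centre of the post's top end, 150 mm above the bench; the top 4 mm taper to 12 mm diameter
- ball_left (a joint): how far the left (+y) sprung ball is pressed in: 0 m = out, about 0.003 m = held in by the collar's bore. As the collar goes down its taper drives the balls in (about 4 to 9 N, from underside level with their centres), then little drag for 23 mm, then the balls spring out into the groove, tugging the collar down by 10 N or so: the click, underside 35 mm below their centres.
- ball_right (a joint): the same for the right (-y) ball. After the click the collar has 2 mm of free play; then the groove's upper edge meets the balls (underside 37 mm below their centres) and resistance rises again; above about 12 N it is forced past them and falls to the block. Let go in the groove, the collar rests with that edge on the balls.
- jar: bystander: small clear jar with a white lid, 54 mm diameter, 62 mm high; origin at the centre of its underside
- screwdriver: bystander: black-handled screwdriver lying on the bench; origin near its middle at bench level
- valve_cap: bystander: black round valve cap, 48 mm diameter, 28 mm high; origin at the centre of its underside
There are look-alikes about, which are no part of the job. Of the things like the stand, leave any that is orange or red; of the rest the larger one is meant.

How it is judged (in metres and radians):
On the way, in this order (a step that is already met when the one before it is completed fails the run):
1. the collar is threaded upright over the top of the post (horizontal distance between collar and stand below 0.004 m and z of collar in the frame of stand between 0.1 and 0.144 m and angle between collar's own z axis and vertical below 0.15 rad), for 0.05 s.
2. the gripper has pressed the collar down until both balls have sprung out into its groove (contact force between the fingers and collar above 0.5 N and z of collar in the frame of stand between 0.0562 and 0.0903 m and value of joint each of ball_left, ball_right below 0.0008 m), for 0.1 s.
At the end, for the whole second after the job is handed in: the collar hangs at rest and released on the post, upright within 7 degrees and within 3 mm of the post's axis, both balls sprung out (pressed in less than 0.8 mm) into its groove: its underside is 56.2 to 90.3 mm above the bench (horizontal distance between collar and stand below 0.003 m and z of collar in the frame of stand between 0.0562 and 0.0903 m and value of joint each of ball_left, ball_right below 0.0008 m and angle between collar's own z axis and vertical below 0.12 rad and linear speed of collar below 0.01 m/s); the robot touches nothing.
It fails at once if the collar is forced past the balls down to the foot of the post (horizontal distance between collar and stand below 0.006 m and height (world z) of collar below 0.05 m).
It fails at once if the stand is struck or pressed with more than 30 N (contact force between any of collar, the arm, the fingers and stand above 30 N).
It fails at once if a bystander is moved more than 2 cm (distance of any of jar, screwdriver, valve_cap from where it was at the start of the episode above 0.02 m).
It also fails if it takes over 69 s, if anything falls off the work surface, if the arm or the gripper's body presses on something with over 40 N, if the wrist force passes 120 N, or if a joint passes its speed limit or range.

ROBOT

A 7-joint arm with a two-finger parallel gripper is mounted at the origin on the work surface. World frame = base frame: x ahead of the robot, y to its left, z up, the work surface at z = 0. Lengths are in mm, angles in rad, forces in N, time in s.
With the tool pointing down it reaches from about 400 to 850 mm from the base axis. Payload 10.4 kg.
Tool frame: the origin (TCP) lies at the very end of the fingers, on their centre line; the grasp point (between the pads) lies 19 mm behind it; z points along the fingers, x is the direction in which the jaws open and shut, and the axes are right-handed (so a half turn about z gives the same grasp; the last joint's range is limited). The gripper opens to 85 mm and grips with 20 to 120 N. Pads are 22 mm wide; open, the fingers measure 114 mm over their backs; the gripper's body (76 mm by 85 mm) begins 54 mm behind the grasp point. The pads swing forward as they close: fully open they stand 13 mm farther back than shut.
Start: joints at [1.317, 0.332, -0.065, 1.46, 0.022, 1.35, -0.088], TCP at [142.993, -608.444, 231.338] pointing down, gripper open.
Joint ranges: [-2.6, 2.6], [-0.5, 2.12], [-1.47, 1.34], [0.16, 2.42], [-1.27, 4.41], [0.06, 2.06], [-2.6, 2.6]. Speed limits (rad/s): [2.22, 2.22, 2.79, 2.79, 3.14, 3.14, 3.14].

INTERFACE

Orientations are given as a 3x3 rotation matrix whose columns are the frame's x, y, z axes.
In Python, from cell import telemetry, optics, close_job gives the robot as it stands. The module is installed in compiled form; this text tells all that it offers.
- The arm moves only by the shell command python3 -m inch 'ROWS' [FORCE]. ROWS is a JSON object of lists of equal length, an entry for each row: "translation": the shift along the tool's x, y, z in cm, a list of three; "dr": the turn, a rotation vector about the tool's x, y, z in rad, a list of three; "claw": the closure, from -1 (fully open) to 1 (shut). A call has 1 to 20 rows; each row is the pose to reach, as a shift and turn from the pose commanded when the call began, along the tool's axes at that moment; what a row does not reach only later rows make up. A row lasts 1/12 s, in which the tool goes at most 41.7 mm and 7.16 degrees, less where a joint would pass 70% of its speed; a pose out of reach is approached as far as the arm can. A call with a gripper value outside its range is refused whole. The fingers move at their own pace and stop on an object; FORCE is the grip in N (left out, the last holds). Time passes only in rows, so rows that repeat a pose let the fingers close. It gives the time, the measured TCP pose, the force and the opening at its end, in the units of the state.
- telemetry.read_state(): the state, without advancing time (a new reading comes with each control period).
- optics.camera(name): name is "side" or "top"; returns (picture, depth): 400x640x3 uint8, red, green, blue; 400x640 float32, mm along the optical axis (not along the pixel's ray), 0 where there is no reading.
- optics.get_calibration(name): a dict with "camera_matrix" (3x3 intrinsics, pixels), "position" and "orientation" of the camera in the world. Camera axes: x right, y down, z forward; pixel columns grow to the right and rows downward; lengths in mm; the calibration is good to about 2 mm. A picture is of the moment at which its call begins. get_calibration takes no time and is no camera call.
- close_job(): hands the job in, once; it reports no verdict.
The state is a dict: "time_s": time; "joint_positions": joint angles; "dq": joint speeds; "effort": joint torques, N m; "position": TCP position; "tcp_rot": TCP orientation; "contact_force": force on the tool from outside, world axes, zero at the start; "ft_torque": the same for the moment, N m; "gripper_width": opening from 0.0 (shut) to 1.0 (fully open).
Only numpy, scipy, OpenCV 4.12 (cv2) and the standard library are available. Lean on these libraries where they do the work, as an engineer would, in place of code of your own. Each camera call takes 0.05 s, during which the arm holds its last target.

## Working session

There is one attempt and no reset: what is moved stays moved. The work goes in short steps, Python scripts to look and compute and a shell command to move; the robot and the scene stay as the last step left them, time stands still between calls to the robot, and variables do not carry over. Pictures are saved under pics/ and viewed, and the job is handed in when it is done.

```bash
mkdir -p pics; python3 - <<'E'
from cell import telemetry, optics
import cv2, numpy as np
s=telemetry.read_state()
for k,v in s.items(): print(k,np.round(v,4).tolist())
for n in("side","top"):
    p,d=optics.camera(n); cv2.imwrite(f"pics/{n}0.png",p[:,:,::-1]); np.savez(f"{n}0.npz",p=p,d=d)
    c=optics.get_calibration(n); print(n,{k:np.round(v,4).tolist() for k,v in c.items()}); print((d>0).mean())
E
```

```text
time_s 0.0
joint_positions [1.3174, 0.3329, -0.0647, 1.461, 0.0216, 1.3499, -0.0885]
dq [0.0007, 0.0004, -0.0011, 0.0001, -0.0011, 0.0021, 0.0005]
effort [-0.0003, -62.5446, 0.0487, -39.1603, 0.0162, 0.01, 0.0]
position [142.8613, -608.0617, 230.5188]
tcp_rot [[0.2287, -0.9735, -0.0004], [-0.9735, -0.2287, 0.0014], [-0.0014, 0.0001, -1.0]]
contact_force [-0.3117, 0.3832, -0.4365]
ft_torque [-0.0013, 0.055, 0.0]
gripper_width 1.0011
side {'camera_matrix': [[399.7452, 0.0, 318.6422], [0.0, 399.7452, 201.6446], [0.0, 0.0, 1.0]], 'position': [508.4831, 587.8849, 679.445], 'orientation': [[-0.9908, -0.0986, 0.0926], [-0.135, 0.673, -0.7273], [0.0094, -0.7331, -0.6801]]}
0.995765625
top {'camera_matrix': [[494.4245, 0.0, 317.917], [0.0, 494.4245, 207.3561], [0.0, 0.0, 1.0]], 'position': [419.8875, -25.0702, 1369.0317], 'orientation': [[0.0151, -0.9897, 0.1422], [-0.9998, -0.0172, -0.0141], [0.0164, -0.142, -0.9897]]}
0.99600390625
```

View pics/side0.png

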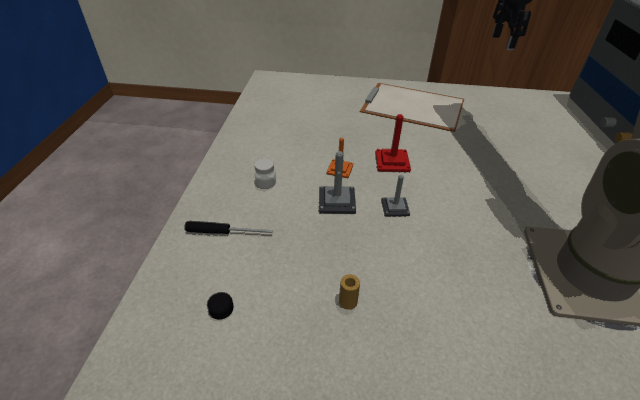

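View pics/top0.png

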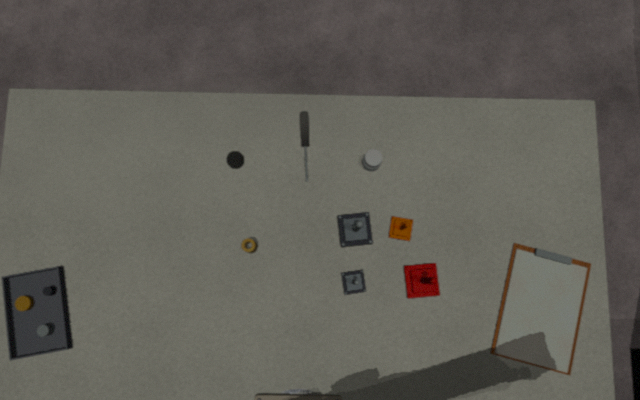

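Side view candidates:
- Stands: large grey (338,195), small grey (396,205), orange (340,168), red (394,155). I choose the large grey one, at (355,229) in the top view.
- Collar: the brass tube at (349,291), or (249,245) in the top view. The yellow cylinder in the tray, top view (23,303), is a decoy.

Next, a close crop to check the choice.

```bash
cat > h.py <<'E'
import numpy as np
from cell import optics
def cal(n):
    c=optics.get_calibration(n); return np.array(c["camera_matrix"]),np.array(c["position"],float),np.array(c["orientation"])
def ray(n,u,v):
    K,p,R=cal(n); d=R@np.linalg.solve(K,[u,v,1.]); return p,d
def onz(n,u,v,z):
    p,d=ray(n,u,v); return p+d*(z-p[2])/d[2]
def proj(n,X):
    K,p,R=cal(n); q=K@(R.T@(np.asarray(X,float)-p)); return q[:2]/q[2]
def cloud(n,d):
    K,p,R=cal(n); v,u=np.mgrid[:400,:640]
    q=np.stack([(u-K[0,2])/K[0,0],(v-K[1,2])/K[1,1],np.ones_like(u)],-1)*d[...,None]
    return q@R.T+p
E
python3 - <<'E'
from h import *
import cv2
S=np.load("side0.npz");T=np.load("top0.npz")
a=cv2.resize(S["p"][130:320,300:420][:,:,::-1],None,fx=3,fy=3,interpolation=2)
b=cv2.resize(T["p"][200:300,230:430][:,:,::-1],None,fx=2,fy=3,interpolation=2)[:570]
b=np.vstack([b,np.zeros((270,400,3),np.uint8)])
cv2.imwrite("pics/crop0.png",np.hstack([a,b]))
for n,Z in(("side",S),("top",T)):
    C=cloud(n,Z["d"]); 
    hsv=cv2.cvtColor(Z["p"],cv2.COLOR_RGB2HSV)
    m=((hsv[...,0]>10)&(hsv[...,0]<32)&(hsv[...,1]>110)).astype(np.uint8)
    k,l,st,ce=cv2.connectedComponentsWithStats(m)
    for i in range(1,k):
        if st[i,4]>30:
            P=C[l==i]; print(n,"brass",st[i],ce[i].round(1),np.median(P,0).round(1),P.min(0).round(1),P.max(0).round(1))
            top=P[(P[:,2]>60)&(P[:,2]<69)]; 
            if len(top)>5: print("  top",(top.min(0)+top.max(0))/2,len(top))
    # everything high in region of stand
    m=((C[...,2]>140)&(C[...,2]<156)&(C[...,1]<100)&(C[...,1]>-300)&(C[...,0]>300)).astype(np.uint8)
    k,l,st,ce=cv2.connectedComponentsWithStats(m)
    for i in range(1,k):
        if st[i,4]>4:P=C[l==i]; print(n,"high",st[i],ce[i].round(1),np.median(P,0).round(1),Z["p"][l==i].mean(0).round())
    m=((C[...,2]>22)&(C[...,2]<29)&(C[...,0]>300)).astype(np.uint8)
    k,l,st,ce=cv2.connectedComponentsWithStats(m)
    for i in range(1,k):
        if st[i,4]>40:
            P=C[l==i]; v,u=np.nonzero(l==i); r=cv2.minAreaRect(P[:,:2].astype(np.float32)); print(n,"z25",st[i],r,np.median(P[:,2]))
E
```

```text
side brass [  428     0   186    92 12457] [516.2  44. ] [ -182.2 -1375.7   -45.4] [ -485.6 -1778.2  -418. ] [508.5 587.9 679.4]
  top [ -163.90559892 -1501.01263792    64.4782469 ] 256
side brass [   0   83  241  118 3616] [102.7 122. ] [ 2340.3 -1606.1  -700.8] [  508.5 -1894.5  -760.1] [2363.6  587.9  679.4]
side brass [403  99  61  33 154] [435.2 122.6] [ 282.7 -541.2    4.3] [ 1.777e+02 -7.196e+02 -7.000e-01] [508.5 587.9 679.4]
side brass [360 103  36  16 107] [374.3 112.2] [ 485.3 -583.3    4. ] [ 4.107e+02 -6.534e+02 -2.000e-01] [ 525.3 -561.     8.8]
side brass [615 132  17  10 128] [622.5 136. ] [-214.1 -471.3   57.8] [-239.6 -489.9   37.2] [ 46.4 -65.7 294.7]
  top [-222.38633255 -472.27764173   63.50658699] 52
side brass [339 138   5  14  48] [341.3 143.8] [ 560.8 -270.5   87.1] [ 508.5 -426.4    2. ] [567.5 587.9 679.4]
side brass [327 159   9  17  96] [331.4 167.9] [ 583.1 -258.1    9.4] [ 508.5 -317.2   -0.6] [594.1 587.9 679.4]
side brass [342 161  11  17 140] [346.4 168.7] [ 543.  -266.4    9.9] [ 529.  -311.4   -2.3] [ 554.3 -147.1  101.3]
side brass [339 275  21  3
[... 2459 characters left out ...]
3515625, -327.7376708984375), (61.46915817260742, 60.60968780517578), 6.343140125274658) 24.06752220002238
top z25 [  1 275  11  23  61] ((389.7417907714844, 787.5090942382812), (23.97962760925293, 59.145973205566406), 79.1292724609375) 26.11867778637361
top z25 [ 57 275   8  46  94] ((359.8230285644531, 634.7470092773438), (120.33540344238281, 8.998292922973633), 11.291461944580078) 25.698064546018372
top z25 [ 42 287  11   9  47] ((376.455810546875, 671.6839599609375), (21.695730209350586, 22.0201416015625), 35.052757263183594) 26.50219982482122
top z25 [ 15 296  16  15 126] ((343.64501953125, 735.0301513671875), (36.68672180175781, 39.13672637939453), 0.8200970888137817) 24.00257459630552
```

View pics/crop0.png

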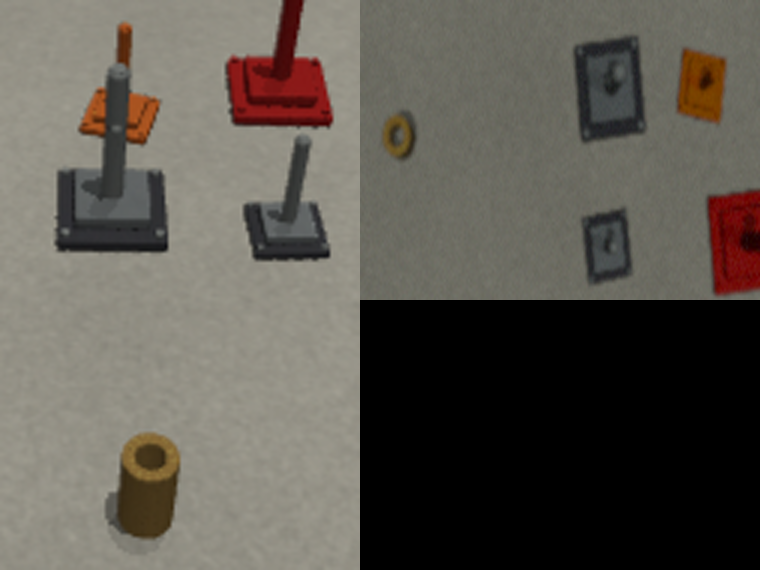

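The crop confirms the large grey stand with a ball facing the side camera at about (339,173), and the brass collar standing mouth down. Start the move while estimating the ball height.

```bash
python3 -m inch '{"translation":[[-20,-36.2,0],[-20,-36.2,0],[-20,-36.2,0],[-20,-36.2,0],[-20,-36.2,0],[-20,-36.2,0],[-20,-36.2,0],[-20,-36.2,0],[-20,-36.2,0],[-20,-36.2,0],[-20,-36.2,0],[-20,-36.2,0],[-20,-36.2,0],[-20,-36.2,0]],"dr":[[0,0,-1.34],[0,0,-1.34],[0,0,-1.34],[0,0,-1.34],[0,0,-1.34],[0,0,-1.34],[0,0,-1.34],[0,0,-1.34],[0,0,-1.34],[0,0,-1.34],[0,0,-1.34],[0,0,-1.34],[0,0,-1.34],[0,0,-1.34]],"claw":[-1,-1,-1,-1,-1,-1,-1,-1,-1,-1,-1,-1,-1,-1]}' 60
python3 - <<'E'
from h import *
import cv2
from cell import telemetry
s=telemetry.read_state(); R=np.array(s["tcp_rot"]); print(R.round(4).tolist(), np.round(s["joint_positions"],2))
p=np.array(s["position"])
print("to collar above (cm)", (R.T@(np.array([504.6,139.5,180])-p)/10).round(2))
P=np.load("side0.npz")["p"]
cv2.imwrite("pics/ball0.png",cv2.resize(P[145:215,310:370][:,:,::-1],None,fx=8,fy=8,interpolation=0))
for v in (171,172,173,174):
    a,d=ray("side",339.3,v)
    for y in(-137,-135): t=(y-a[1])/d[1]; print(v,y,(a+t*d).round(1))
print(proj("side",[556.2,-145.4,150]),proj("top",[556.2,-145.4,150]))
E
```

```text
time_s: 1.27
position: [448.6, -332.0, 231.0]
tcp_rot: [[1.0, -0.005, -0.001], [-0.005, -1.0, -0.0], [-0.001, 0.0, -1.0]]
contact_force: [0.1, -0.6, 0.6]
gripper_width: 1.002
[[1.0, -0.0049, -0.0008], [-0.0049, -1.0, -0.0001], [-0.0008, 0.0001, -1.0]] [ 0.96  0.22 -0.47  1.62  0.1   1.32  0.47]
to collar above (cm) [  5.37 -47.18   5.09]
171 -137 [ 553.7 -137.   104.4]
171 -135 [ 553.5 -135.   106. ]
172 -137 [ 553.5 -137.   101.5]
172 -135 [ 553.4 -135.   103.1]
173 -137 [ 553.4 -137.    98.5]
173 -135 [ 553.3 -135.   100.1]
174 -137 [ 553.3 -137.    95.6]
174 -135 [ 553.1 -135.    97.2]
[339.44254106 152.64734637] [359.13281871 223.55935626]
```

View pics/ball0.png

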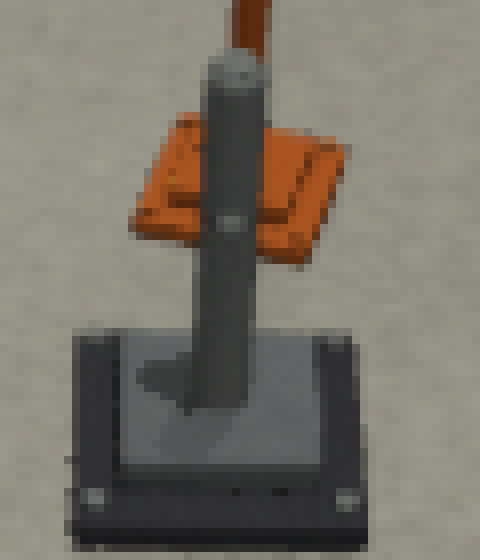

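Ball highlight is at about (339,172), which puts the ball centres around z≈100 mm, to be refined by force. Moving over the collar.

```bash
python3 -m inch '{"translation":[[5.4,-47.2,5],[5.4,-47.2,5],[5.4,-47.2,5],[5.4,-47.2,5],[5.4,-47.2,5],[5.4,-47.2,5],[5.4,-47.2,5],[5.4,-47.2,5],[5.4,-47.2,5],[5.4,-47.2,5],[5.4,-47.2,5],[5.4,-47.2,5],[5.4,-47.2,5],[5.4,-47.2,5],[5.4,-47.2,5]],"dr":[[0,0,0],[0,0,0],[0,0,0],[0,0,0],[0,0,0],[0,0,0],[0,0,0],[0,0,0],[0,0,0],[0,0,0],[0,0,0],[0,0,0],[0,0,0],[0,0,0],[0,0,0]],"claw":[-1,-1,-1,-1,-1,-1,-1,-1,-1,-1,-1,-1,-1,-1,-1]}' 60
python3 - <<'E'
from h import *
import cv2
p,d=optics.camera("side"); cv2.imwrite("pics/s1.png",p[:,:,::-1])
from cell import telemetry
s=telemetry.read_state(); R=np.array(s["tcp_rot"]); print(R.round(4).tolist(), np.round(s["joint_positions"],2),s["position"])
print("to grasp (cm)", (R.T@(np.array([504.6,139.5,26])-np.array(s["position"]))/10).round(2))
E
```

```text
time_s: 2.52
position: [503.9, 139.2, 181.1]
tcp_rot: [[1.0, -0.004, -0.0], [-0.004, -1.0, -0.001], [-0.0, 0.001, -1.0]]
contact_force: [-0.5, -0.7, 0.6]
gripper_width: 0.999
[[1.0, -0.004, -0.0], [-0.004, -1.0, -0.001], [-0.0, 0.001, -1.0]] [ 0.38  0.24 -0.83  1.76  0.19  1.23 -0.5 ] [504.02492747 138.95668873 181.20811793]
to grasp (cm) [ 0.06 -0.07 15.52]
```

View pics/s1.png

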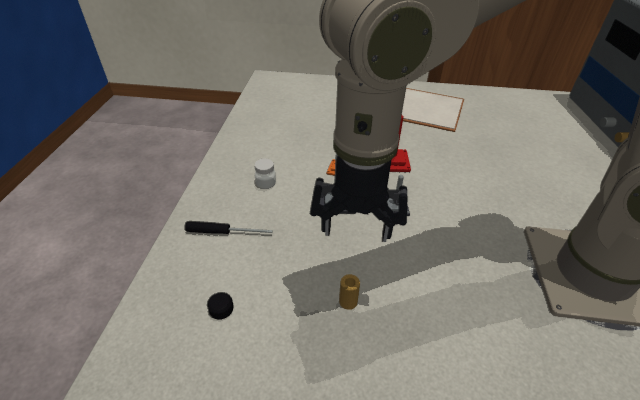

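The open fingers (325,235 / 388,235) straddle the collar (349,291) in x. Descend and close.

```bash
python3 -m inch '{"translation":[[0,0,3],[0,-0.05,6],[0.05,-0.05,9],[0.05,-0.05,11.5],[0.05,-0.05,13.5],[0.05,-0.05,14.8],[0.05,-0.05,15.5],[0.05,-0.05,15.5],[0.05,-0.05,15.5],[0.05,-0.05,15.5],[0.05,-0.05,15.5],[0.05,-0.05,15.5],[0.05,-0.05,15.5],[0.05,-0.05,15.5],[0.05,-0.05,15.5],[0.05,-0.05,15.5],[0.05,-0.05,15.5],[0.05,-0.05,15.5],[0.05,-0.05,15.5],[0.05,-0.05,15.5]],"dr":[[0,0,0],[0,0,0],[0,0,0],[0,0,0],[0,0,0],[0,0,0],[0,0,0],[0,0,0],[0,0,0],[0,0,0],[0,0,0],[0,0,0],[0,0,0],[0,0,0],[0,0,0],[0,0,0],[0,0,0],[0,0,0],[0,0,0],[0,0,0]],"claw":[-1,-1,-1,-1,-1,-1,-1,-1,1,1,1,1,1,1,1,1,1,1,1,1]}' 60
python3 - <<'E'
from h import *
import cv2
p,d=optics.camera("side"); cv2.imwrite("pics/s2.png",cv2.resize(p[200:330,270:430][:,:,::-1],None,fx=4,fy=4))
E
```

```text
time_s: 4.23
position: [504.8, 141.6, 27.3]
tcp_rot: [[1.0, -0.0, 0.001], [-0.0, -1.0, -0.0], [0.001, 0.0, -1.0]]
contact_force: [-1.7, -1.2, 6.8]
gripper_width: 0.408
```

View pics/s2.png

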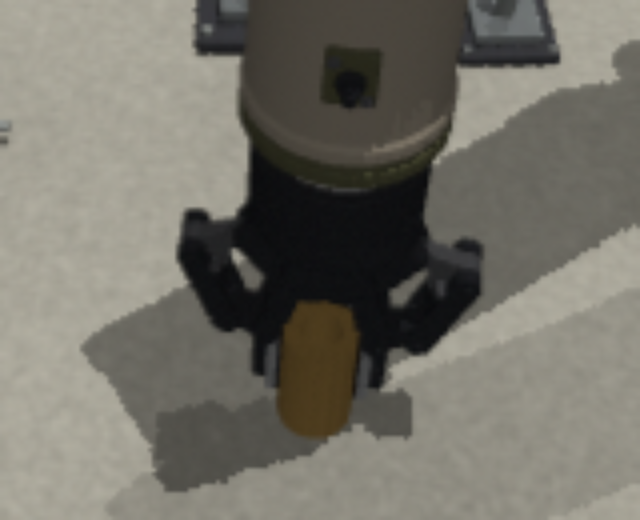

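Gripped (opening 34.7 mm), collar upright between the pads at (349,291). Lift.

```bash
python3 -m inch '{"translation":[[0,0,-1],[0,0,-3],[0,0,-6],[0,0,-9],[0,0,-12],[0,0,-15],[0,0,-17],[0,0,-18],[0,0,-18],[0,0,-18]],"dr":[[0,0,0],[0,0,0],[0,0,0],[0,0,0],[0,0,0],[0,0,0],[0,0,0],[0,0,0],[0,0,0],[0,0,0]],"claw":[1,1,1,1,1,1,1,1,1,1]}' 60
python3 - <<'E'
from h import *
import cv2
p,d=optics.camera("side"); cv2.imwrite("pics/s3.png",cv2.resize(p[130:300,250:450][:,:,::-1],None,fx=4,fy=3)[:600])
from cell import telemetry
s=telemetry.read_state();print(s["position"],np.round(s["contact_force"],1),s["gripper_width"]);np.savez("s3.npz",p=p,d=d)
p,d=optics.camera("top"); cv2.imwrite("pics/t3.png",p[:,:,::-1])
E
```

```text
time_s: 5.12
position: [503.8, 141.3, 205.7]
tcp_rot: [[1.0, -0.0, -0.0], [-0.0, -1.0, -0.0], [-0.0, 0.0, -1.0]]
contact_force: [0.4, 0.2, -3.2]
gripper_width: 0.413
[503.45955245 141.21404236 204.95744399] [ 0.2  0.4 -3.7] 0.41444831310182045
```

View pics/s3.png

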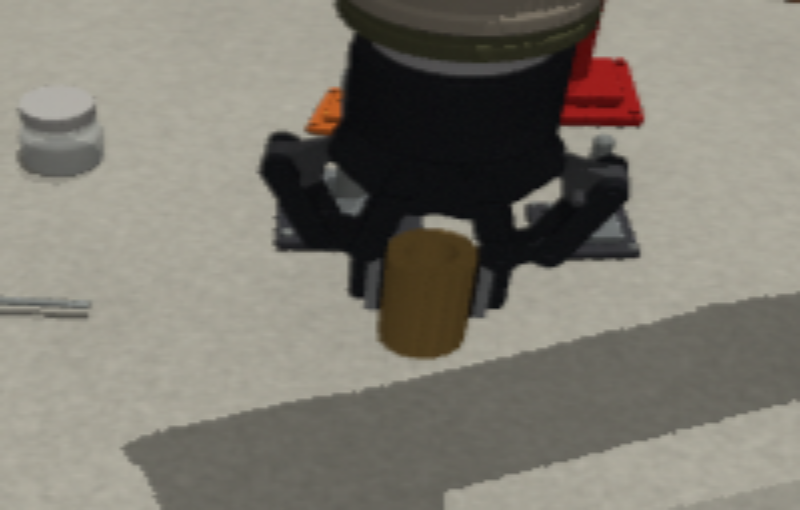

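Collar is held upright in the air. Now I'll fit the collar axis and post axis from the same camera's depth.

```bash
cat > fit.py <<'E'
from h import *
import cv2
from scipy.optimize import least_squares
def axis(P,r,c0):
    # cylinder of known radius: centre (x,y) + slope per z
    zm=P[:,2].mean()
    f=lambda q: np.hypot(P[:,0]-q[0]-q[2]*(P[:,2]-zm),P[:,1]-q[1]-q[3]*(P[:,2]-zm))-r
    s=least_squares(f,[c0[0],c0[1],0,0],loss="soft_l1",f_scale=1.0)
    return s.x,zm,np.sqrt(np.median(f(s.x)**2)),len(P)
def collar(p,d,c0,n="side",pad=3):
    hsv=cv2.cvtColor(p,cv2.COLOR_RGB2HSV); C=cloud(n,d)
    m=((hsv[...,0]>10)&(hsv[...,0]<32)&(hsv[...,1]>110)&(np.hypot(C[...,0]-c0[0],C[...,1]-c0[1])<30)&(C[...,2]>-5)).astype(np.uint8)
    k,l,st,ce=cv2.connectedComponentsWithStats(m); i=1+st[1:,4].argmax()
    return C[cv2.erode((l==i).astype(np.uint8),np.ones((pad,pad)))>0],st[i],ce[i],l==i
E
python3 - <<'E'
from fit import *
S=np.load("side0.npz");A=np.load("s3.npz")
C=cloud("side",S["d"])
m=(C[...,2]>32)&(C[...,2]<143)&(np.hypot(C[...,0]-556,C[...,1]+145)<16)
e=cv2.erode(m.astype(np.uint8),np.ones((1,3)))>0
for mm in(m,e):
    P=C[mm]; print("post",axis(P,9,(556,-145)),P[:,2].min(),P[:,2].max())
hs=np.load("side0.npz")
P,st,ce,m=collar(S["p"],S["d"],(505,139)); P=P[P[:,2]<58]; print("collar0",axis(P,17.8,(505,139)),st)
P,st,ce,m=collar(A["p"],A["d"],(505,141)); print(P[:,2].min(),P[:,2].max(),st); 
h=P[:,2].max()
P=P[P[:,2]<h-8];print("collar3",axis(P,17.8,(505,139)))
E
```

```text
post (array([ 5.57183627e+02, -1.47339089e+02, -1.69832062e-03,  3.00598056e-03]), np.float64(89.20280158220567), np.float64(0.6300944265197213), 282) 32.08088691886178 142.74954026979594
post (array([ 5.57411854e+02, -1.47390654e+02, -3.20768051e-03,  5.29432065e-03]), np.float64(89.47397414392032), np.float64(0.9270964454375061), 203) 33.02712058717793 140.83896616598895
collar0 (array([5.05668190e+02, 1.39664137e+02, 1.93725175e-02, 2.35456971e-02]), np.float64(35.917765418509745), np.float64(0.670611199765343), 277) [339 275  21  34 569]
182.95088021458514 244.27969185514092 [345 206  25  43 881]
collar3 (array([ 5.04337272e+02,  1.39269716e+02, -5.52086745e-04,  1.73005443e-02]), np.float64(213.17830294513084), np.float64(0.46609784493165846), 480)
```

```bash
python3 -m inch '{"translation":[[0.5,2,0],[1,5,0],[2,9,0],[3,13,0],[4,17,0],[4.5,21,0],[5,25,0],[5.2,27.5,0],[5.2,28.5,0],[5.2,28.5,0],[5.2,28.5,0],[5.2,28.5,0]],"dr":[[0,0,0],[0,0,0],[0,0,0],[0,0,0],[0,0,0],[0,0,0],[0,0,0],[0,0,0],[0,0,0],[0,0,0],[0,0,0],[0,0,0]],"claw":[1,1,1,1,1,1,1,1,1,1,1,1]}' 60
python3 - <<'E'
from fit import *
from cell import telemetry
p,d=optics.camera("side"); cv2.imwrite("pics/s4.png",cv2.resize(p[80:220,280:400][:,:,::-1],None,fx=4,fy=4))
s=telemetry.read_state();print(s["position"],np.round(s["contact_force"],1),s["gripper_width"]);np.savez("s4.npz",p=p,d=d)
P,st,ce,m=collar(p,d,(556,-146)); h=P[:,2].max(); print(P[:,2].min(),h,st)
P=P[P[:,2]<h-8];print("collar",axis(P,17.8,(556,-146)))
C=cloud("side",d)
m=(C[...,2]>32)&(C[...,2]<148)&(np.hypot(C[...,0]-556,C[...,1]+145)<16)
P=C[m]; print("post",axis(P,9,(556,-145)))
p,d=optics.camera("top"); cv2.imwrite("pics/t4.png",cv2.resize(p[180:280,300:430][:,:,::-1],None,fx=5,fy=5));np.savez("t4.npz",p=p,d=d)
E
```

```text
time_s: 6.22
position: [556.0, -141.2, 205.7]
tcp_rot: [[1.0, 0.003, -0.001], [0.003, -1.0, 0.001], [-0.001, -0.001, -1.0]]
contact_force: [0.3, 0.9, -1.8]
gripper_width: 0.408
[ 556.12899434 -141.14696773  205.96545942] [-0.6 -0.2 -2.3] 0.414232057937658
181.41645666955054 244.07565811026114 [332 114  18  34 519]
collar (array([ 5.56660851e+02, -1.43408881e+02,  2.02221642e-02,  1.33897278e-02]), np.float64(211.4935739173252), np.float64(0.8586996355028026), 302)
post (array([ 5.57072285e+02, -1.47415542e+02,  1.56101687e-03, -2.32709097e-03]), np.float64(92.48036390836054), np.float64(0.6546004042611054), 304)
```

View pics/s4.png

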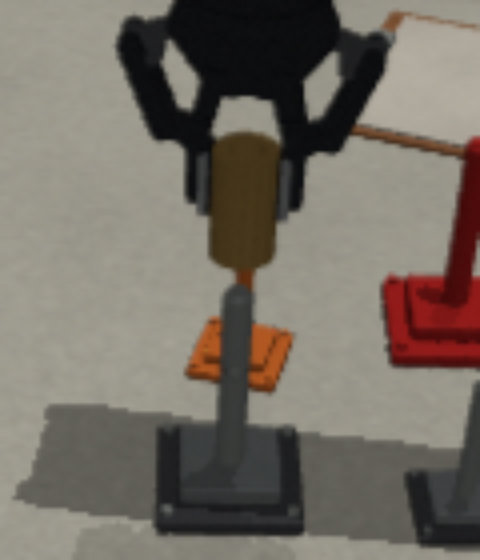

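View pics/t4.png

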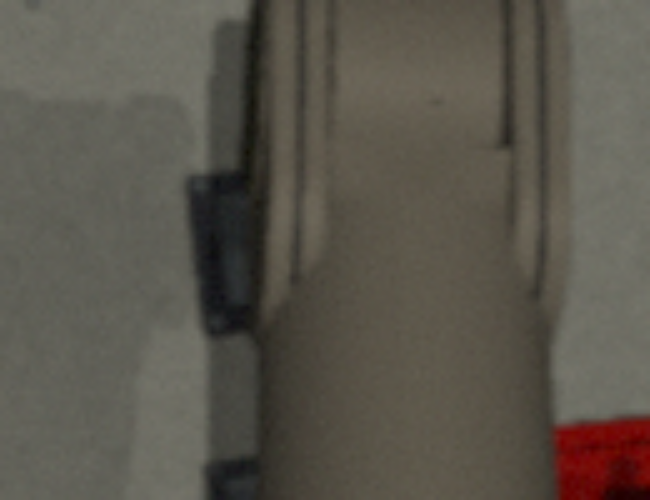

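The collar sits above the large grey post tip at (339,152), about 2 mm too far toward +y. I'll correct that and start threading, slowly.

```bash
python3 -m inch '{"translation":[[0,0.22,0.5],[0,0.22,1],[0,0.22,1.5],[0,0.22,2],[0,0.22,2.3],[0,0.22,2.6],[0,0.22,2.8],[0,0.22,3],[0,0.22,3.2],[0,0.22,3.2]],"dr":[[0,0,0],[0,0,0],[0,0,0],[0,0,0],[0,0,0],[0,0,0],[0,0,0],[0,0,0],[0,0,0],[0,0,0]],"claw":[1,1,1,1,1,1,1,1,1,1]}' 60
python3 - <<'E'
from fit import *
from cell import telemetry
p,d=optics.camera("side"); cv2.imwrite("pics/s5.png",cv2.resize(p[100:220,290:390][:,:,::-1],None,fx=5,fy=5))
s=telemetry.read_state();print(s["position"],np.round(s["contact_force"],1),s["gripper_width"])
P,st,ce,m=collar(p,d,(556,-146)); h=P[:,2].max(); print(P[:,2].min(),h,st)
P=P[P[:,2]<h-8];print("collar",axis(P,17.8,(556,-146)))
E
```

```text
time_s: 7.15
position: [556.0, -145.6, 174.0]
tcp_rot: [[1.0, -0.0, -0.0], [-0.0, -1.0, 0.0], [-0.0, -0.0, -1.0]]
contact_force: [-0.5, 0.5, -1.9]
gripper_width: 0.407
[ 556.09262239 -145.62041554  174.21647791] [-0.2 -0.6 -2.7] 0.4090380879257017
150.9952725699502 212.67391650962605 [332 125  18  33 487]
collar (array([ 5.56489330e+02, -1.47699754e+02,  1.89211887e-03,  2.11513770e-02]), np.float64(180.7659812254305), np.float64(0.7800110300104031), 281)
```

View pics/s5.png

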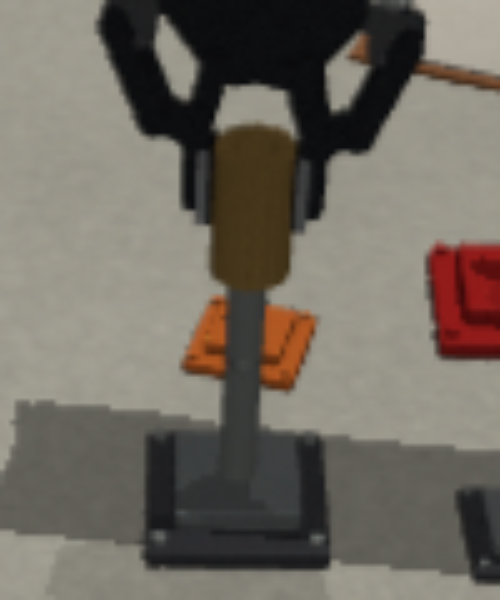

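The collar bottom (340,156) meets the post tip. The two post estimates (-145.4 and -147.4) differ by 2 mm in y, so I'll take the middle and let the lateral force decide.

```bash
python3 -m inch '{"translation":[[0,-0.1,0],[0,-0.1,0.2],[0,-0.1,0.4],[0,-0.1,0.6],[0,-0.1,0.8],[0,-0.1,0.8],[0,-0.1,0.8]],"dr":[[0,0,0],[0,0,0],[0,0,0],[0,0,0],[0,0,0],[0,0,0],[0,0,0]],"claw":[1,1,1,1,1,1,1]}' 60
python3 - <<'E'
from cell import telemetry
import numpy as np
s=telemetry.read_state();print(s["position"],np.round(s["contact_force"],1),np.round(s["ft_torque"],3))
E
```

```text
time_s: 7.78
position: [556.0, -144.7, 166.1]
tcp_rot: [[1.0, -0.0, -0.0], [-0.0, -1.0, 0.0], [-0.0, -0.0, -1.0]]
contact_force: [0.2, -1.0, -2.6]
gripper_width: 0.411
[ 556.04266786 -144.67052042  166.13662514] [ 0.2 -1.  -2.6] [-0.009 -0.037 -0.043]
```

```bash
python3 -m inch '{"translation":[[0,0,0.2],[0,0,0.4],[0,0,0.6],[0,0,0.8],[0,0,0.8],[0,0,0.8]],"dr":[[0,0,0],[0,0,0],[0,0,0],[0,0,0],[0,0,0],[0,0,0]],"claw":[1,1,1,1,1,1]}' 60
python3 - <<'E'
from fit import *
from cell import telemetry
p,d=optics.camera("side"); cv2.imwrite("pics/s6.png",cv2.resize(p[100:220,290:390][:,:,::-1],None,fx=5,fy=5))
s=telemetry.read_state();print(s["position"],np.round(s["contact_force"],1),np.round(s["ft_torque"],3))
P,st,ce,m=collar(p,d,(556,-146)); h=P[:,2].max(); print(P[:,2].min(),h,st)
P=P[P[:,2]<h-8];print("collar",axis(P,17.8,(556,-146)))
E
```

```text
time_s: 8.28
position: [556.1, -144.6, 158.1]
tcp_rot: [[1.0, 0.0, -0.0], [0.0, -1.0, 0.0], [-0.0, -0.0, -1.0]]
contact_force: [0.4, 0.8, -2.1]
gripper_width: 0.412
[ 556.13375202 -144.6402667   158.30862016] [-0.1  1.  -2.9] [-0.045  0.022  0.018]
133.9593371655443 196.40010686993776 [332 132  17  33 480]
collar (array([ 5.56307509e+02, -1.46807376e+02, -7.95985548e-03,  2.12072813e-02]), np.float64(164.59351161004486), np.float64(0.7330220332721034), 267)
```

View pics/s6.png

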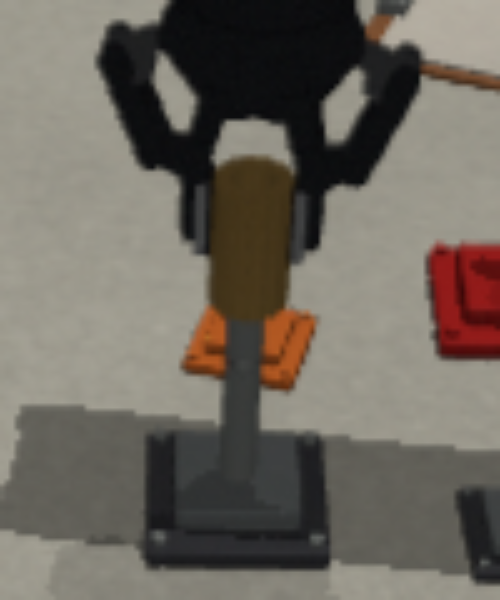

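Threaded over the tip (collar bottom at (339,163), post running into it) with little force. Continue down.

```bash
python3 -m inch '{"translation":[[0,0,0.2],[0,0,0.4],[0,0,0.6],[0,0,0.8],[0,0,1],[0,0,1.2],[0,0,1.4],[0,0,1.6],[0,0,1.6],[0,0,1.6]],"dr":[[0,0,0],[0,0,0],[0,0,0],[0,0,0],[0,0,0],[0,0,0],[0,0,0],[0,0,0],[0,0,0],[0,0,0]],"claw":[1,1,1,1,1,1,1,1,1,1]}' 60
```

```text
time_s: 9.17
position: [556.1, -144.6, 142.2]
tcp_rot: [[1.0, 0.0, -0.0], [0.0, -1.0, -0.0], [-0.0, 0.0, -1.0]]
contact_force: [0.6, 0.1, -2.6]
gripper_width: 0.414
```

```bash
python3 -m inch '{"translation":[[0,0,0.1],[0,0,0.2],[0,0,0.3],[0,0,0.4],[0,0,0.5],[0,0,0.6],[0,0,0.6]],"dr":[[0,0,0],[0,0,0],[0,0,0],[0,0,0],[0,0,0],[0,0,0],[0,0,0]],"claw":[1,1,1,1,1,1,1]}' 60
```

```text
time_s: 9.75
position: [556.0, -144.6, 136.1]
tcp_rot: [[1.0, 0.0, -0.0], [0.0, -1.0, 0.0], [-0.0, -0.0, -1.0]]
contact_force: [0.1, 0.3, -1.7]
gripper_width: 0.411
```

```bash
python3 -m inch '{"translation":[[0,0,0.1],[0,0,0.2],[0,0,0.3],[0,0,0.4],[0,0,0.4]],"dr":[[0,0,0],[0,0,0],[0,0,0],[0,0,0],[0,0,0]],"claw":[1,1,1,1,1]}' 60
python3 -m inch '{"translation":[[0,0,0.1],[0,0,0.2],[0,0,0.2]],"dr":[[0,0,0],[0,0,0],[0,0,0]],"claw":[1,1,1]}' 60
python3 -m inch '{"translation":[[0,0,0.1],[0,0,0.2],[0,0,0.2]],"dr":[[0,0,0],[0,0,0],[0,0,0]],"claw":[1,1,1]}' 60
```

```text
time_s: 10.17
position: [556.0, -144.6, 132.1]
tcp_rot: [[1.0, -0.0, -0.0], [-0.0, -1.0, 0.0], [-0.0, -0.0, -1.0]]
contact_force: [-0.1, 0.3, -3.2]
gripper_width: 0.409
time_s: 10.42
position: [556.0, -144.6, 130.1]
tcp_rot: [[1.0, 0.0, -0.0], [0.0, -1.0, 0.0], [-0.0, -0.0, -1.0]]
contact_force: [0.1, 0.3, -2.7]
gripper_width: 0.411
time_s: 10.67
position: [556.0, -144.7, 128.1]
tcp_rot: [[1.0, -0.0, -0.0], [-0.0, -1.0, -0.0], [-0.0, 0.0, -1.0]]
contact_force: [-0.5, 0.4, -3.4]
gripper_width: 0.413
```

```bash
python3 -m inch '{"translation":[[0,0,0.1],[0,0,0.1]],"dr":[[0,0,0],[0,0,0]],"claw":[1,1]}' 60 | grep -E "posi|force"
python3 -m inch '{"translation":[[0,0,0.1],[0,0,0.1]],"dr":[[0,0,0],[0,0,0]],"claw":[1,1]}' 60| grep -E "posi|force"
python3 -m inch '{"translation":[[0,0,0.1],[0,0,0.1]],"dr":[[0,0,0],[0,0,0]],"claw":[1,1]}' 60| grep -E "posi|force"
python3 -m inch '{"translation":[[0,0,0.1],[0,0,0.1]],"dr":[[0,0,0],[0,0,0]],"claw":[1,1]}' 60| grep -E "posi|force"
python3 -m inch '{"translation":[[0,0,0.1],[0,0,0.1]],"dr":[[0,0,0],[0,0,0]],"claw":[1,1]}' 60| grep -E "posi|force"
python3 -m inch '{"translation":[[0,0,0.1],[0,0,0.1]],"dr":[[0,0,0],[0,0,0]],"claw":[1,1]}' 60| grep -E "posi|force"
```

```text
position: [556.1, -144.6, 127.1]
contact_force: [-0.2, -0.5, -2.4]
position: [556.1, -144.6, 126.1]
contact_force: [0.2, -0.1, -2.9]
position: [556.1, -144.6, 125.1]
contact_force: [0.4, -0.0, -3.5]
position: [556.2, -144.7, 124.3]
contact_force: [0.1, 0.1, -2.3]
position: [556.5, -144.7, 123.7]
contact_force: [0.4, 0.5, 0.9]
position: [556.7, -144.7, 122.9]
contact_force: [1.1, -1.7, 1.9]
```

Taper contact starts at TCP z≈124.6, so the click should come near TCP 89.6 and the upper edge near 87.6. Continue in small steps.

```bash
python3 -m inch '{"translation":[[0,0,0.1],[0,0,0.1]],"dr":[[0,0,0],[0,0,0]],"claw":[1,1]}' 60 | grep -E "posi|force"
python3 -m inch '{"translation":[[0,0,0.1],[0,0,0.1]],"dr":[[0,0,0],[0,0,0]],"claw":[1,1]}' 60| grep -E "posi|force"
python3 -m inch '{"translation":[[0,0,0.1],[0,0,0.1]],"dr":[[0,0,0],[0,0,0]],"claw":[1,1]}' 60| grep -E "posi|force"
python3 -m inch '{"translation":[[0,0,0.1],[0,0,0.1]],"dr":[[0,0,0],[0,0,0]],"claw":[1,1]}' 60| grep -E "posi|force"
python3 -m inch '{"translation":[[0,0,0.1],[0,0,0.1]],"dr":[[0,0,0],[0,0,0]],"claw":[1,1]}' 60| grep -E "posi|force"
python3 -m inch '{"translation":[[0,0,0.1],[0,0,0.1]],"dr":[[0,0,0],[0,0,0]],"claw":[1,1]}' 60| grep -E "posi|force|width"
```

```text
position: [556.8, -144.6, 121.9]
contact_force: [1.1, -0.6, 3.8]
position: [556.7, -144.6, 120.8]
contact_force: [1.1, 0.5, 3.8]
position: [556.5, -144.6, 119.6]
contact_force: [1.2, 0.7, 2.5]
position: [556.4, -144.6, 118.3]
contact_force: [2.7, 0.5, 1.1]
position: [556.0, -144.5, 116.8]
contact_force: [3.0, -0.1, -1.9]
position: [555.9, -144.5, 115.7]
contact_force: [2.8, 0.3, -3.3]
gripper_width: 0.41
```

```bash
python3 -m inch '{"translation":[[0.03,0,0.1],[0.03,0,0.2],[0.03,0,0.3],[0.03,0,0.4],[0.03,0,0.5],[0.03,0,0.6],[0.03,0,0.7],[0.03,0,0.8],[0.03,0,0.8]],"dr":[[0,0,0],[0,0,0],[0,0,0],[0,0,0],[0,0,0],[0,0,0],[0,0,0],[0,0,0],[0,0,0]],"claw":[1,1,1,1,1,1,1,1,1]}' 60 | grep -E "posi|force"
python3 -m inch '{"translation":[[0,0,0.1],[0,0,0.2],[0,0,0.3],[0,0,0.4],[0,0,0.5],[0,0,0.6],[0,0,0.7],[0,0,0.8],[0,0,0.8]],"dr":[[0,0,0],[0,0,0],[0,0,0],[0,0,0],[0,0,0],[0,0,0],[0,0,0],[0,0,0],[0,0,0]],"claw":[1,1,1,1,1,1,1,1,1]}' 60 | grep -E "posi|force"
```

```text
position: [556.3, -144.6, 107.9]
contact_force: [1.4, -1.1, -3.4]
position: [556.4, -144.6, 99.9]
contact_force: [1.9, 0.5, -2.7]
```

```bash
python3 - <<'E'
from fit import *
from cell import telemetry
p,d=optics.camera("side")
cv2.imwrite("pics/s7.png",cv2.resize(p[100:220,290:390][:,:,::-1],None,fx=5,fy=5))
s=telemetry.read_state();print(s["position"],np.round(s["contact_force"],1))
P,st,ce,m=collar(p,d,(556,-146)); h=P[:,2].max(); print(P[:,2].min(),h,st)
P=P[P[:,2]<h-8];print("collar",axis(P,17.8,(556,-146)))
E
python3 -m inch '{"translation":[[0,0,0.1],[0,0,0.2],[0,0,0.2]],"dr":[[0,0,0],[0,0,0],[0,0,0]],"claw":[1,1,1]}' 60 | grep -E "posi|force"
python3 -m inch '{"translation":[[0,0,0.1],[0,0,0.1]],"dr":[[0,0,0],[0,0,0]],"claw":[1,1]}' 60 | grep -E "posi|force"
```

```text
[ 556.31156524 -144.53914854   99.90955649] [ 1.1 -0.4 -3. ]
76.91560871595937 138.4061626952914 [330 154  18  30 381]
collar (array([ 5.56834463e+02, -1.46992177e+02,  1.79085966e-02, -7.52266557e-03]), np.float64(105.29974339275901), np.float64(0.6429391322817715), 219)
position: [556.4, -144.6, 98.0]
contact_force: [1.3, 0.4, -3.4]
position: [556.4, -144.6, 97.1]
contact_force: [1.4, 0.5, -3.5]
```

View pics/s7.png

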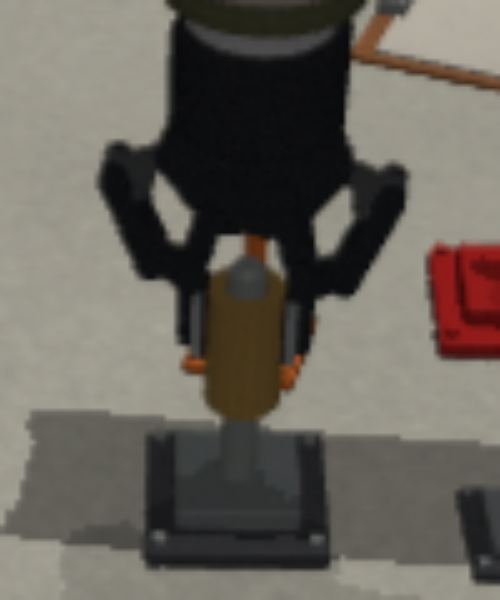

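No slip: the collar hangs in the fingers with the post tip showing through its top at (339,155). Continue in 1 mm steps to the click.

```bash
python3 -m inch '{"translation":[[0,0,0.1],[0,0,0.1]],"dr":[[0,0,0],[0,0,0]],"claw":[1,1]}' 60 | grep -E "posi|force"
python3 -m inch '{"translation":[[0,0,0.1],[0,0,0.1]],"dr":[[0,0,0],[0,0,0]],"claw":[1,1]}' 60| grep -E "posi|force"
python3 -m inch '{"translation":[[0,0,0.1],[0,0,0.1]],"dr":[[0,0,0],[0,0,0]],"claw":[1,1]}' 60| grep -E "posi|force"
python3 -m inch '{"translation":[[0,0,0.1],[0,0,0.1]],"dr":[[0,0,0],[0,0,0]],"claw":[1,1]}' 60| grep -E "posi|force"
```

```text
position: [556.4, -144.6, 96.1]
contact_force: [0.8, 0.2, -3.5]
position: [556.3, -144.6, 94.9]
contact_force: [2.0, 0.9, -4.9]
position: [556.2, -144.5, 93.8]
contact_force: [2.2, 0.1, -8.0]
position: [556.1, -144.5, 92.5]
contact_force: [2.4, 1.3, -11.8]
```

```bash
python3 -m inch '{"translation":[[0,0,0.1],[0,0,0.1]],"dr":[[0,0,0],[0,0,0]],"claw":[1,1]}' 60 | grep -E "posi|force"
python3 -m inch '{"translation":[[0,0,0.1],[0,0,0.1]],"dr":[[0,0,0],[0,0,0]],"claw":[1,1]}' 60| grep -E "posi|force"
```

```text
position: [555.7, -144.7, 91.3]
contact_force: [1.1, 0.6, -14.0]
position: [555.9, -144.7, 90.9]
contact_force: [-0.2, -0.1, -10.7]
```

```bash
python3 -m inch '{"translation":[[0,0,0.05],[0,0,0.05]],"dr":[[0,0,0],[0,0,0]],"claw":[1,1]}' 60 | grep -E "posi|force"
python3 -m inch '{"translation":[[0,0,0.05],[0,0,0.05]],"dr":[[0,0,0],[0,0,0]],"claw":[1,1]}' 60| grep -E "posi|force"
```

```text
position: [556.3, -144.7, 90.8]
contact_force: [-0.3, -0.2, -8.7]
position: [556.7, -144.7, 90.6]
contact_force: [-0.8, -0.6, -5.5]
```

```bash
python3 -m inch '{"translation":[[0,0,0.05],[0,0,0.05]],"dr":[[0,0,0],[0,0,0]],"claw":[1,1]}' 60 | grep -E "posi|force"
python3 -m inch '{"translation":[[0,0,0],[0,0,0],[0,0,0]],"dr":[[0,0,0],[0,0,0],[0,0,0]],"claw":[1,1,1]}' 60| grep -E "posi|force"
```

```text
position: [557.0, -144.7, 90.3]
contact_force: [-0.1, 0.5, -4.2]
position: [556.8, -144.7, 90.1]
contact_force: [-0.9, 0.4, -2.4]
```

The tug peaked at 11–12 N and is back to the collar's weight alone, so the balls are in the groove. Half a millimetre more into the free play, then hold.

```bash
python3 -m inch '{"translation":[[0,0,0.05],[0,0,0.05],[0,0,0.05],[0,0,0.05]],"dr":[[0,0,0],[0,0,0],[0,0,0],[0,0,0]],"claw":[1,1,1,1]}' 60 | grep -E "posi|force"
python3 -m inch '{"translation":[[0,0,0.05],[0,0,0.05],[0,0,0.05]],"dr":[[0,0,0],[0,0,0],[0,0,0]],"claw":[1,1,1]}' 60| grep -E "posi|force"
```

```text
position: [556.5, -144.6, 89.4]
contact_force: [0.3, 0.4, -1.4]
position: [556.4, -144.6, 88.8]
contact_force: [-0.1, -0.4, -3.2]
```

```bash
python3 -m inch '{"translation":[[0,0,0],[0,0,0],[0,0,0],[0,0,0],[0,0,0],[0,0,0],[0,0,0],[0,0,0],[0,0,0],[0,0,0]],"dr":[[0,0,0],[0,0,0],[0,0,0],[0,0,0],[0,0,0],[0,0,0],[0,0,0],[0,0,0],[0,0,0],[0,0,0]],"claw":[0,-0.3,-0.6,-1,-1,-1,-1,-1,-1,-1]}'
python3 - <<'E'
from fit import *
p,d=optics.camera("side")
cv2.imwrite("pics/s8.png",cv2.resize(p[100:220,290:390][:,:,::-1],None,fx=5,fy=5))
P,st,ce,m=collar(p,d,(556,-146)); h=P[:,2].max(); print(P[:,2].min(),h,st)
P=P[P[:,2]<h-8];print("collar",axis(P,17.8,(556,-146)))
E
```

```text
time_s: 17.8
position: [556.4, -144.6, 88.8]
tcp_rot: [[1.0, 0.0, 0.0], [0.0, -1.0, -0.0], [0.0, 0.0, -1.0]]
contact_force: [0.0, -0.1, 0.5]
gripper_width: 0.997
64.0255810903526 125.66379505512577 [331 159  16  29 367]
collar (array([ 5.56831876e+02, -1.47007023e+02, -3.57444195e-03,  1.29071484e-02]), np.float64(92.5162056465413), np.float64(0.6809107790962605), 218)
```

View pics/s8.png

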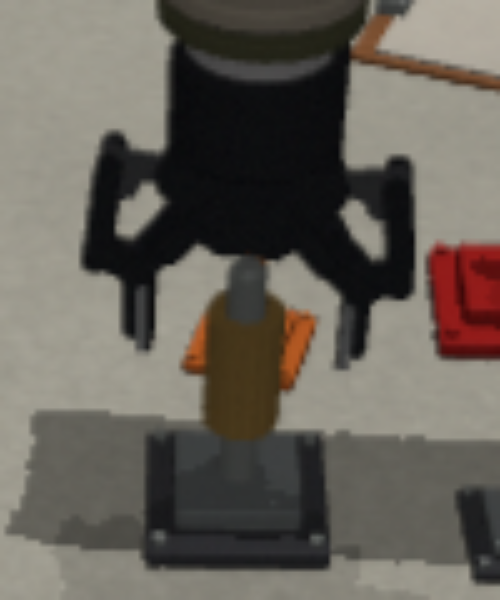

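Fingers are open; the collar hangs on the post with its bottom at (339,187), clear of the block. Retreat straight up and check.

```bash
python3 -m inch '{"translation":[[0,0,-0.5],[0,0,-1.5],[0,0,-3],[0,0,-5],[0,0,-8],[0,0,-11],[0,0,-14],[0,0,-16],[0,0,-16],[0,0,-16],[0,0,-16],[0,0,-16]],"dr":[[0,0,0],[0,0,0],[0,0,0],[0,0,0],[0,0,0],[0,0,0],[0,0,0],[0,0,0],[0,0,0],[0,0,0],[0,0,0],[0,0,0]],"claw":[-1,-1,-1,-1,-1,-1,-1,-1,-1,-1,-1,-1]}'
python3 - <<'E'
from fit import *
p,d=optics.camera("side")
cv2.imwrite("pics/s9.png",cv2.resize(p[100:220,230:430][:,:,::-1],None,fx=4,fy=4))
P,st,ce,m=collar(p,d,(556,-146)); h=P[:,2].max(); print(P[:,2].min(),h,st)
P=P[P[:,2]<h-8];print("collar",axis(P,17.8,(556,-146)))
E
```

```text
time_s: 18.85
position: [555.9, -144.6, 247.9]
tcp_rot: [[1.0, 0.0, -0.002], [0.0, -1.0, 0.0], [-0.002, -0.0, -1.0]]
contact_force: [0.0, -0.5, 0.9]
gripper_width: 0.999
64.33370851588734 126.93747082512823 [331 159  16  29 370]
collar (array([ 5.57185740e+02, -1.46784283e+02, -2.10609503e-02,  1.34220278e-02]), np.float64(92.46318746911534), np.float64(0.6911553423655543), 214)
```

View pics/s9.png

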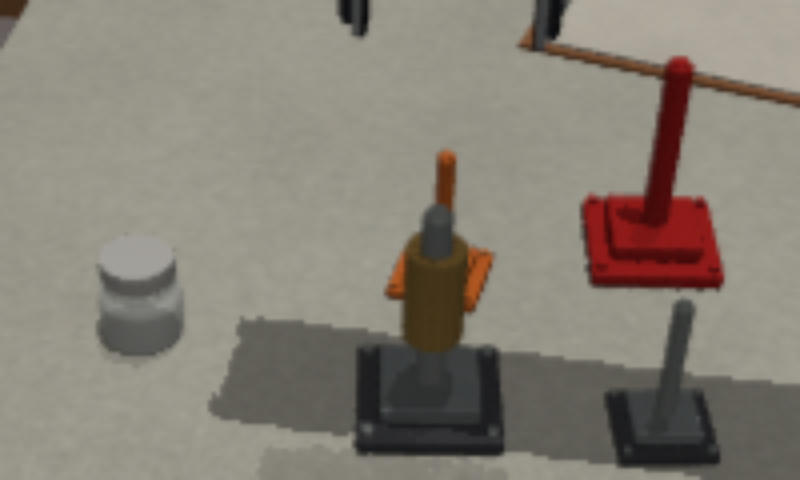

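The collar hangs upright and unmoved at (339,173), its top at about 126 mm, and the arm is clear. Handing in.

```bash
python3 -c "
from cell import close_job
print(close_job())"
```

```text
the job is handed in; nothing more can be done
None
```

The collar is hanging on the large grey stand's post with the balls clicked into its groove, and the job is handed in at about 19 s of the 69 s allowed. No verdict came back.

- **What I did:** I gripped the collar at 60 N, threaded it over the post and lowered it in 1 to 0.5 mm steps.
- **The click:** Resistance from the taper began at a tool height of about 124.6 mm. The balls' downward tug built from about 95 mm, peaked at roughly 11–12 N near 91 mm, and was gone by 90 mm. I went about 1 mm further into the free play without meeting any resistance, then let go and retreated upward.
- **Last checks:** The collar stands upright and unmoved after release, with its top at about 126 mm, so its underside is about 62 mm above the bench, inside the required 56.2–90.3 mm. The arm is well clear of everything. The jar looks untouched in the last picture; the screwdriver and valve cap were outside that crop, so I did not re-check them.
- **Disagreements:** The post's y position came out as -145.4 mm from the block and -147.4 mm from a fit to the post. I aimed between them and threading met almost no sideways force. The underside height differed by 2–3 mm between the depth image and the tool height. I could not read the ball joints directly; that they sprung out rests on the force trace.

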